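# Dock the tube rack on the scanner

## Robot

A 7-joint arm with a two-finger parallel gripper is mounted at the origin on the work surface. World frame = base frame: x ahead of the robot, y to its left, z up, the work surface at z = 0. Lengths are in m, angles in rad, forces in N, time in s.
With the tool pointing down it reaches from about 0.425 to 0.925 m from the base axis. Payload 6.8 kg.
Tool frame: the origin (TCP) lies at the very end of the fingers, on their centre line; the grasp point (between the pads) lies 19 mm behind it; z points along the fingers, x is the direction in which the jaws open and shut, and the axes are right-handed (so a half turn about z gives the same grasp; the last joint's range is limited). The gripper opens to 85 mm and grips with 20 to 120 N. Pads are 22 mm wide; open, the fingers measure 114 mm over their backs; the gripper's body (76 mm by 85 mm) begins 54 mm behind the grasp point. The pads swing forward as they close: fully open they stand 13 mm farther back than shut.
Start: joints at [-1.439, 0.477, 0.022, 1.555, -0.011, 1.109, -0.083], TCP at [0.16, 0.656, 0.231] pointing down, gripper open.
Joint ranges: [-2.96, 2.96], [-0.34, 2.1], [-1.41, 1.46], [0.24, 2.44], [-1.37, 4.51], [0.17, 1.92], [-2.96, 2.96]. Speed limits (rad/s): [2.39, 2.39, 3.14, 3.14, 3.14, 3.14, 3.14].

## Interface

Orientations are given as a unit quaternion [w, x, y, z].
In Python, from bench import * gives the robot as it stands.
- The arm moves only by the tool apply_moves, never from a script. Its argument "plan" is a list of rows, each an object with "xyz": the shift along the tool's x, y, z in mm, a list of three; "turn": the turn about the tool's z in degrees. A call has 1 to 20 rows; each row is the pose to reach, as a shift and turn from the pose commanded when the call began, along the tool's axes at that moment; what a row does not reach only later rows make up. A row lasts 1/12 s, in which the tool goes at most 41.7 mm and 7.16 degrees, less where a joint would pass 70% of its speed; a pose out of reach is approached as far as the arm can. A call with a gripper value outside its range is refused whole. "gripper" is the opening, from 0 (shut) to 1 (fully open), set as the call begins (left out, the last holds). The fingers move at their own pace and stop on an object; the grip force is fixed at half the most. Time passes only in rows, so rows that repeat a pose let the fingers close. It gives the time, the measured TCP pose, the force and the opening at its end, in the units of the state.
- sense(): the state, without advancing time (a new reading comes with each control period).
- camera(name): name is "scene" or "top" or "wrist"; returns the picture (480x640x3 uint8, red, green, blue); there is no depth.
- camera_params(name): a dict with "fx", "fy", "cx", "cy" (pixels), "cam_to_world" (4x4, takes a point from camera to world coordinates); the wrist camera has in their place "tool_from_camera" (4x4, takes a point from camera to tool coordinates, whose origin is the TCP and whose axes are the tool frame's). Camera axes: x right, y down, z forward; pixel columns grow to the right and rows downward; lengths in m; the calibration is good to about 2 mm. The wrist camera is an equidistant fisheye: a pixel r from the principal point sees the ray r / f radians off the axis. A picture is of the moment at which its call begins: read the wrist's pose just before it. camera_params takes no time and is no camera call.
- close_job(): hands the job in, once; it reports no verdict.
Trained networks look in the newest picture that a camera, given by its name, has taken for a name from the list of things; names that differ only in an ending like _2 or _b are one class to them, and where a whole thing is asked for, a point or a joint stands for the part that bears it (a point fixed in the world has none). Each returns a list of dicts, best first, with "confidence" (0 to 1); they miss things now and then, are a little off and sometimes report something else, mostly with a low value. They report only what shows in the picture. A call takes as long as a camera call.
- masks_of(camera, thing): "region" (480x640 bool, what is visible of it) and "rect" ([centre column, centre row, width, height] in pixels, round what is visible of it).
- pinpoint(camera, thing): "location" ([column, row] in pixels: a listed point, or the origin of a listed thing).
The state is a dict: "t": time; "joint_positions": joint angles; "dq": joint speeds; "joint_torque": joint torques, N m; "eef_pos": TCP position; "tool_rot": TCP orientation; "contact_force": force on the tool from outside, world axes, zero at the start; "ft_torque": the same for the moment, N m; "grip_width": finger opening in m.
Only numpy, scipy, OpenCV 4.12 (cv2) and the standard library are available. Lean on these libraries where they do the work, as an engineer would, in place of code of your own. Each camera call takes 0.05 s, during which the arm holds its last target.

## Task

With the fingertips, push the tube-rack carrier by its rear lip along the dock's rails until you feel it drop into the locating notches and sit level, without lifting or tipping it. Then press the white scan button on the dock's head fully down and let it spring back. Leave the other things on the bench where they are.

Things in the scene. Friction and masses are not known exactly. Their poses are not given: they have to be found in the camera images.
- dock: the rack scanner's white dock, fixed to the bench, 395 mm long, 156 mm wide. Origin on the bench under its middle (dock x runs from -185 to +210 mm); its x axis runs along the rails from their open end towards the head, z up. Beyond the rails is the head, dock x 130 to 210 mm, its flat top 52 mm above the bench
- dock_rails (a point): point on the centre line at the open start of the rails (dock x -185 mm), level with their tops, 26 mm above the bench. Two aluminium rails 34 mm wide with a 64 mm gap between them (floor of the gap 9 mm above the bench) run to dock x +128 mm. Grey guide walls outside them rise to 40 mm and leave the carrier 2.5 mm play each side
- dock_seat (a point): where the carrier's origin lies once its feet have dropped into the notches: 18 mm above the bench, dock x +45 mm, axes as the dock. The four notches, 8 mm deep, 19 mm long, are in the inner halves of the rails at dock x -15 mm and the outer halves at +105 mm; the 14 mm feet fit them only here, with 5 mm play along the rails
- carrier: loose dark steel board, 150 mm along the rails, 128 mm across, with a black rack of white-capped tubes fixed on it; 0.4 to 0.8 kg. Origin level with the undersides of its 8 mm feet, under its middle; x points to the dock's head. Starts 90 to 150 mm short of its seat, origin 26 mm above the bench; falls 8 mm, level, into the notches, whose far walls stop it; a hard push can tip it out
- carrier_push (a point): middle of the carrier's flat rear face (carrier x -75 mm), 16 mm above its origin: push here towards carrier +x. Board edge from 8 to 16 mm above the origin; above it an upright lip, 80 mm wide, 6 mm thick, to 32 mm above the origin. The rack begins 59 mm ahead of this face; its caps reach 60 mm above the origin
- scan_top (a point): top centre of the scan button, a round white spring push button of 28 mm diameter in a grey housing (44 mm wide, 12 mm high) on the dock's head; 74 mm above the bench when up, at dock x 160 mm, y -30 mm; the top faces up
- scan (a joint): travel of the scan button in m: 0 up, 0.006 fully down (takes 5 N); it springs back when let go
- vial: Bystander: a clear vial with a white screw cap, 25 mm wide (cap 28 mm), 50 mm tall, standing on top of the dock's head near the button. Origin in the middle of its underside
- spare_rack: Bystander: a second black tube rack full of white-capped tubes, 86 x 126 x 44 mm, standing on the bench beside the dock. Origin in the middle of its underside
- marker: Bystander: a marker pen, 128 mm long, 14 mm thick, lying beside the rails. Origin in the middle of its underside
- pot: Bystander: a clear pot with a white screw cap, 40 mm wide (cap 45 mm), 62 mm tall, on the bench beside the start of the rails. Origin in the middle of its underside
- wash_bottle: Bystander: a white bottle, 72 mm wide, 190 mm tall, to the robot's left. Origin in the middle of its underside
- lidded_box: Bystander: a white box with a green lid, 138 x 178 x 99 mm, to the robot's right. Origin in the middle of its underside
- beaker: Bystander: a clear beaker, 72 mm wide, 90 mm tall, to the robot's left. Origin in the middle of its underside

How it is judged:
On the way, in this order (a step that is already met when the one before it is completed fails the run):
1. the carrier has dropped into the notches, level (z of carrier in the frame of dock below 0.0205 m and x of carrier in the frame of dock between 0.04 and 0.05 m and angle between carrier's own z axis and vertical below 0.03 rad), for 0.2 s.
2. the scan button is pressed down (at least 4.5 of its 6 mm) with the carrier seated (all of step 1 and value of joint scan above 0.0045 m), for 0.05 s.
At the end, for the whole second after the job is handed in: The carrier rests in the notches (origin within 2.5 mm of seat height, within 5 mm of the seat along the rails, tilted under 0.03 rad), at rest, and the button is up again (under 1.5 mm) (all of step 1 and linear speed of carrier below 0.01 m/s and value of joint scan below 0.0015 m); the robot touches nothing.
It fails at once if the carrier is lifted off the rails (origin over 36 mm above the bench, 10 mm above where it rides) (z of carrier in the frame of dock above 0.036 m).
It fails at once if the carrier is tipped by more than 0.15 rad (angle between carrier's own z axis and vertical above 0.15 rad).
It fails at once if the scan button is pressed (over 3 mm) before the carrier has dropped into the notches (value of joint scan above 0.003 m and not (z of carrier in the frame of dock below 0.0205 m and x of carrier in the frame of dock between 0.04 and 0.05 m and angle between carrier's own z axis and vertical below 0.03 rad)).
It fails at once if a bystander is moved by more than 25 mm or tipped over (distance of any of vial, spare_rack, marker, pot, wash_bottle, lidded_box, beaker from where it was at the start of the episode above 0.025 m or angle between any of vial, spare_rack, marker, pot, wash_bottle, lidded_box, beaker's own z axis and vertical above 0.5 rad).
It also fails if it takes over 50 s, if anything falls off the work surface, if the arm or the gripper's body presses on something with over 40 N, if the wrist force passes 120 N, or if a joint passes its speed limit or range.

## Working session

There is one attempt and no reset: what is moved stays moved. The work goes in short steps, Python scripts to look and compute and a tool call to move; the robot and the scene stay as the last step left them, time stands still between calls to the robot, and variables do not carry over. Pictures are saved under pics/ and viewed, and the job is handed in when it is done.

Besides the shell and the picture viewer there is one more tool, called as name(argument=value, ...) on one line, values as JSON. apply_moves: Moves the arm, as the interface text tells. Its arguments: {"type":"object","properties":{"plan":{"type":"array"},"gripper":{"type":"number"}},"required":["plan"]}

```bash
mkdir -p pics; python3 - <<'E'
from bench import *
import cv2
s=sense();print(s)
for n in ["scene","top"]:
    im=camera(n);cv2.imwrite(f"pics/{n}0.png",im[:,:,::-1]);print(n,camera_params(n))
    for t in ["dock","dock_rails","dock_seat","carrier","carrier_push","scan_top","vial","spare_rack","pot","marker"]:
        try: print(t,[(p["location"],round(p["confidence"],2)) for p in pinpoint(n,t)[:2]])
        except Exception as e: print(t,e)
E
```

```text
{'t': 0.0, 'joint_positions': array([-1.43911503,  0.47779966,  0.02229939,  1.55644182, -0.01149206,
        1.10929954, -0.08312196]), 'dq': array([-0.00121377,  0.00108246, -0.00097989, -0.00270484, -0.00024819,
        0.0012832 , -0.00032982]), 'joint_torque': array([-1.02700033e-03, -5.96469247e+01,  1.60768826e+00, -2.81187898e+01,
        1.25436665e-02,  9.54607793e-03,  7.36008758e-06]), 'eef_pos': array([0.16015805, 0.6551184 , 0.2303293 ]), 'tool_rot': array([ 6.09591064e-04,  7.86591112e-01,  6.17473557e-01, -6.76172407e-04]), 'contact_force': array([-0.33501814, -0.17703603,  0.93639811]), 'ft_torque': array([ 0.00687386, -0.03350849, -0.03890614]), 'grip_width': 0.08541802678747372}
scene {'fx': 448.187478084548, 'fy': 448.187478084548, 'cx': 313.39811943872655, 'cy': 242.83292860804866, 'cam_to_world': array([[-0.42935402,  0.65994191, -0.61654829,  1.2585877 ],
       [ 0.90291188,  0.29844359, -0.30932437,  0.3507235 ],
       [-0.02013123, -0.68949844, -0.72400735,  0.91458153],
       [ 0.        ,  0.        ,  0.        ,  1.        ]])}
dock [([297.5, 255.0], 0
[... 360 characters left out ...]
359827, 'cx': 324.04051877798616, 'cy': 241.7156099677282, 'cam_to_world': array([[ 0.0270958 , -0.97985297,  0.19787365,  0.30270122],
       [-0.9995161 , -0.02958164, -0.00961709, -0.0091129 ],
       [ 0.01527676, -0.19751732, -0.98018036,  1.14086861],
       [ 0.        ,  0.        ,  0.        ,  1.        ]])}
dock [([341.6, 238.6], 0.59)]
dock_rails [([418.3, 212.2], 0.78)]
dock_seat [([322.7, 246.2], 0.6)]
carrier [([374.3, 224.1], 0.62)]
carrier_push [([268.9, 240.6], 0.67), ([410.0, 213.0], 0.58)]
scan_top [([267.2, 243.2], 0.63)]
vial [([267.6, 289.3], 0.58)]
spare_rack [([275.8, 178.8], 0.79)]
pot [([374.5, 165.7], 0.62), ([266.9, 243.6], 0.59)]
marker [([380.1, 281.4], 0.64)]
```

View pics/scene0.png

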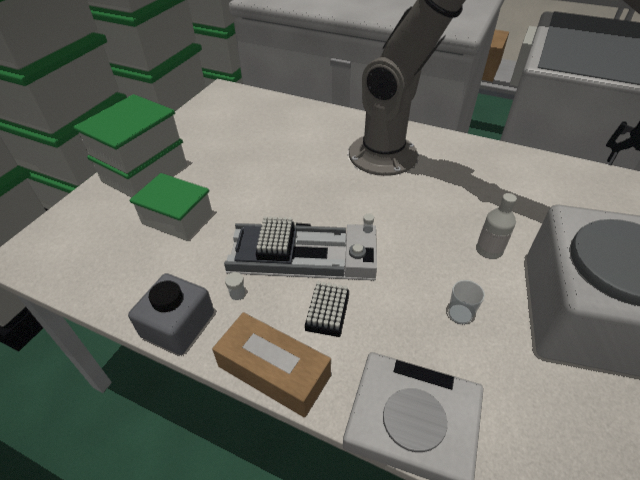

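View pics/top0.png

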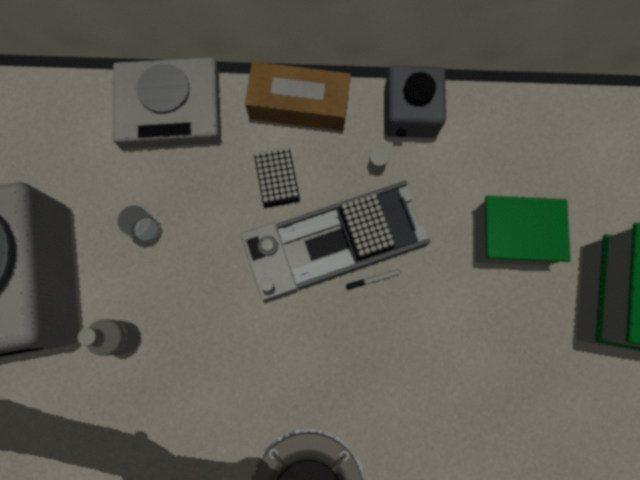

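```bash
python3 - <<'E'
import cv2
a=cv2.imread("pics/top0.png")[140:320,220:460];cv2.imwrite("pics/top0z.png",cv2.resize(a,None,fx=3.3,fy=3.3,interpolation=cv2.INTER_CUBIC))
a=cv2.imread("pics/scene0.png")[200:310,210:400];cv2.imwrite("pics/scene0z.png",cv2.resize(a,None,fx=4.2,fy=4.2,interpolation=cv2.INTER_CUBIC))
E
```

```text
(no output)
```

View pics/top0z.png

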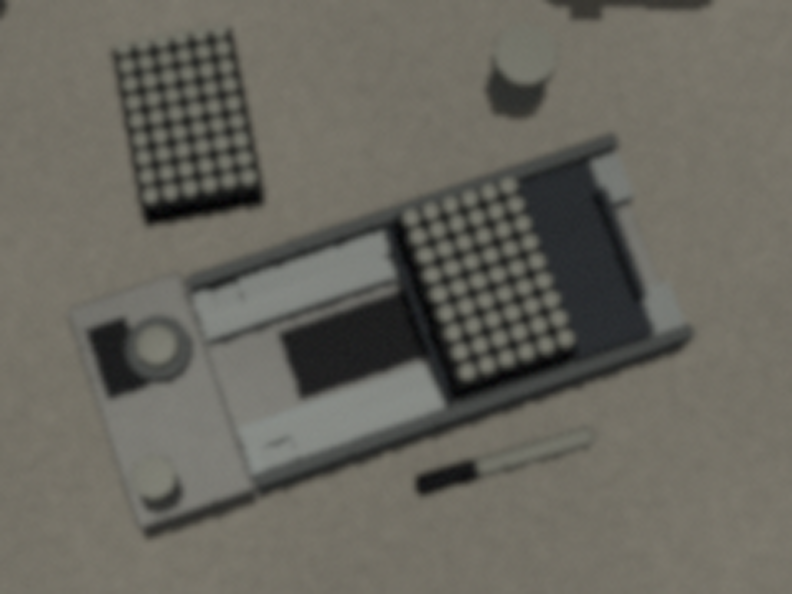

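View pics/scene0z.png

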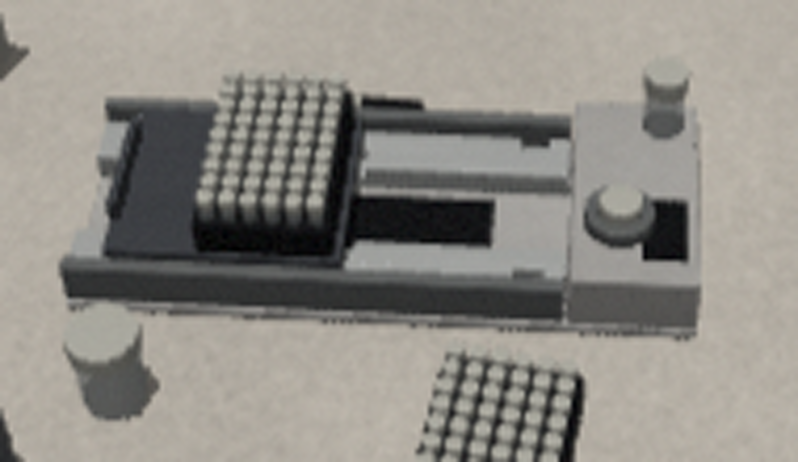

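```bash
cat > h.py <<'E'
import numpy as np
from bench import *
def proj(cp,P):
    M=np.linalg.inv(cp["cam_to_world"]);p=(M[:3,:3]@np.asarray(P).T).T+M[:3,3]
    return np.c_[cp["fx"]*p[:,0]/p[:,2]+cp["cx"],cp["fy"]*p[:,1]/p[:,2]+cp["cy"]]
def d2w(q,P):
    P=np.array(P,float)/1000;c,s=np.cos(q[2]),np.sin(q[2])
    return np.c_[q[0]+c*P[:,0]-s*P[:,1],q[1]+s*P[:,0]+c*P[:,1],P[:,2]]
E
cat > fit.py <<'E'
from h import *
from scipy.optimize import least_squares
T=[((614,138),(-185,-78,40)),((690,330),(-185,78,40)),((72,310),(210,-78,52)),((180,275),(130,-78,52)),((250,490),(130,78,52)),((158,343),(160,-30,74))]
S=[((620,200),(160,-30,74)),((568,287),(130,-78,52)),((698,288),(210,-78,52)),((575,103),(130,78,52)),((697,112),(210,78,52)),((62,262),(-185,-78,40)),((106,100),(-185,78,40))]
# carrier pts: (lip top back corners), carrier frame x,y,z
TC=[((602,190),(-75,-40,58)),((646,298),(-75,40,58)),((445,405),(75,64,42))]
SC=[((143,112),(-75,40,58)),((346,262),(75,-64,42)),((106,255),(-75,-64,42))]
ct,cs=camera_params("top"),camera_params("scene")
zt=lambda p:np.array(p)/3.3+[220,140]
zs=lambda p:np.array(p)/4.2+[210,200]
def res(q):
    r=[]
    for cp,z,A,B in((ct,zt,T,TC),(cs,zs,S,SC)):
        P=[b for a,b in A]+[(b[0]+q[3],b[1],b[2]) for a,b in B]
        r.append(proj(cp,d2w(q,P))-np.array([z(a) for a,b in A+B]))
    return np.vstack(r)
f=least_squares(lambda q:res(q).ravel(),[0.5,0,1.9,-80],loss="soft_l1",x_scale=[.1,.1,.1,10])
print(f.x,np.degrees(f.x[2]));print(res(f.x).round(1))
q=f.x
print(d2w(q,[(q[3]-75,0,42),(-30,0,42),(160,-30,74),(-185,0,26)]).round(4))
E
python3 fit.py
```

```text
[ 5.37139205e-01 -5.83989166e-02  1.92741920e+00 -8.19131796e+01] 110.43298555678798
[[ 0.6 -2.1]
 [ 2.3  3.3]
 [-1.9 -1.1]
 [ 0.1 -1.9]
 [ 1.  -0.3]
 [-0.6  0.1]
 [-0.1 -1.1]
 [-0.6 -0.7]
 [-0.8 -0.1]
 [ 0.3 -0.5]
 [-0.  -2. ]
 [ 0.9 -0.6]
 [ 0.5 -1. ]
 [ 0.5 -1.8]
 [-1.   0.5]
 [ 0.8 -2.4]
 [-1.7  0.1]
 [-0.1 -0.5]
 [ 0.1 -1.8]]
[[ 0.5919 -0.2054  0.042 ]
 [ 0.5476 -0.0865  0.042 ]
 [ 0.5094  0.102   0.074 ]
 [ 0.6017 -0.2318  0.026 ]]
```

```bash
for w in 70 72 74; do sed -E "s/\(-185,(-?)78,40\)/(-185,\1$w,40)/g" fit.py > fit2.py; python3 fit2.py; done
```

```text
[ 5.37456396e-01 -5.82564620e-02  1.92891773e+00 -8.19701698e+01] 110.51884505777636
[[ 1.7  0.9]
 [ 1.  -0.3]
 [-2.  -1.1]
 [-0.  -1.9]
 [ 1.  -0.4]
 [-0.6  0. ]
 [-0.2 -1.3]
 [-0.7 -0.9]
 [-0.8 -0.3]
 [ 0.3 -0.5]
 [ 0.  -2. ]
 [ 0.9 -0.6]
 [ 0.4 -1. ]
 [ 0.5 -1.8]
 [-0.4 -1.6]
 [ 0.2 -0.3]
 [-1.8  0.2]
 [-0.1 -0.4]
 [ 0.1 -1.7]]
[[ 0.5925 -0.2053  0.042 ]
 [ 0.548  -0.0864  0.042 ]
 [ 0.5095  0.1021  0.074 ]
 [ 0.6023 -0.2315  0.026 ]]
[ 5.37543457e-01 -5.82216976e-02  1.92996405e+00 -8.20010155e+01] 110.57879453354646
[[ 1.3 -0. ]
 [ 1.3  0.4]
 [-2.  -1.1]
 [-0.  -1.9]
 [ 1.1 -0.4]
 [-0.6  0.1]
 [-0.2 -1.4]
 [-0.7 -1. ]
 [-0.7 -0.3]
 [ 0.4 -0.5]
 [ 0.1 -2. ]
 [ 1.  -0.6]
 [ 0.4 -1. ]
 [ 0.5 -1.8]
 [-0.5 -1. ]
 [ 0.3 -0.7]
 [-1.9  0.3]
 [-0.  -0.3]
 [ 0.1 -1.6]]
[[ 0.5927 -0.2052  0.042 ]
 [ 0.5481 -0.0863  0.042 ]
 [ 0.5094  0.1021  0.074 ]
 [ 0.6026 -0.2314  0.026 ]]
[ 5.37454342e-01 -5.82503493e-02  1.92965255e+00 -8.19960467e+01] 110.56094699802878
[[ 1.  -0.7]
 [ 1.6  1.3]
 [-2.  -1.1]
 [-0.  -1.9]
 [ 1.1 -0.3]
 [-0.6  0.1]
 [-0.2 -1.4]
 [-0.7 -1. ]
 [-0.7 -0.3]
 [ 0.4 -0.5]
 [ 0.1 -2. ]
 [ 1.  -0.6]
 [ 0.4 -1. ]
 [ 0.5 -1.8]
 [-0.7 -0.5]
 [ 0.4 -1.2]
 [-1.8  0.2]
 [-0.  -0.4]
 [ 0.1 -1.6]]
[[ 0.5926 -0.2052  0.042 ]
 [ 0.548  -0.0863  0.042 ]
 [ 0.5094  0.1021  0.074 ]
 [ 0.6024 -0.2315  0.026 ]]
```

```bash
cat > go.py <<'E'
import sys
from h import *
from scipy.spatial.transform import Rotation as R
Q=[0.53747,-0.05824,1.9294]
def show():
    s=sense();w=s["tool_rot"];r=R.from_quat([w[1],w[2],w[3],w[0]]);M=r.as_matrix()
    return s,M
s,M=show()
p=s["eef_pos"];c,sn=np.cos(Q[2]),np.sin(Q[2])
d=p[:2]-Q[:2]
print("t",round(s["t"],2),"pos",p.round(4),"dock",(np.array([c*d[0]+sn*d[1],-sn*d[0]+c*d[1],p[2]])*1000).round(1),"yaw_x",np.degrees(np.arctan2(M[1,0],M[0,0])).round(2),"tz",M[:,2].round(3),"F",s["contact_force"].round(1),"w",round(s["grip_width"],4))
if len(sys.argv)>1:
    a=list(map(float,sys.argv[2:]))
    tgt=np.array(a)/1000 if sys.argv[1]=="w" else d2w(Q,[a])[0]
    print("target",tgt.round(4),"shift mm",(M.T@(tgt-p)*1000).round(1),"radius",np.hypot(*tgt[:2]))
    y=np.degrees(np.arctan2(M[1,0],M[0,0]));print("turn to x=20.55:",round(y-20.55,2))
E
python3 go.py w 560 200 260; python3 go.py d -200 0 36|tail -2
python3 - <<'E'
from h import *
for n in("top",):
    cp=camera_params(n);T=cp["cam_to_world"]
    for nm,u,v,z in(("vial",267.6,285,.102),("pot",378,158,.062),("box",488,230,.099),("marker",373,279,.01)):
        r=T[:3,:3]@[(u-cp["cx"])/cp["fx"],(v-cp["cy"])/cp["fy"],1];k=(z-T[2,3])/r[2];print(nm,(T[:3,3]+k*r).round(3))
E
```

```text
t 1.1 pos [0.1603 0.6557 0.2313] dock [800.9 102.6 231.3] yaw_x 76.26 tz [ 0.  0. -1.] F [ 0.1  1.  -0.6] w 0.0854
target [0.56 0.2  0.26] shift mm [-347.7  496.5  -28.7] radius 0.5946427498927402
turn to x=20.55: 55.71
target [ 0.6077 -0.2455  0.036 ] shift mm [-769.2  648.6  195.3] radius 0.6553882038075776
turn to x=20.55: 55.71
vial [0.418 0.094 0.102]
pot [ 0.717 -0.136  0.062]
box [ 0.549 -0.366  0.099]
marker [ 0.449 -0.133  0.01 ]
```

apply_moves(plan=[{"xyz": [-10, 15, -30], "turn": 0}, {"xyz": [-350, 500, -30], "turn": 30}, {"xyz": [-350, 500, -30], "turn": 55}, {"xyz": [-350, 500, -30], "turn": 55}, {"xyz": [-350, 500, -30], "turn": 55}, {"xyz": [-350, 500, -30], "turn": 55}, {"xyz": [-350, 500, -30], "turn": 55}, {"xyz": [-350, 500, -30], "turn": 55}, {"xyz": [-350, 500, -30], "turn": 55}, {"xyz": [-350, 500, -30], "turn": 55}, {"xyz": [-350, 500, -30], "turn": 55}, {"xyz": [-350, 500, -30], "turn": 55}, {"xyz": [-350, 500, -30], "turn": 55}, {"xyz": [-350, 500, -30], "turn": 55}, {"xyz": [-350, 500, -30], "turn": 55}, {"xyz": [-350, 500, -30], "turn": 55}, {"xyz": [-350, 500, -30], "turn": 55}, {"xyz": [-350, 500, -30], "turn": 55}], gripper=0)

```text
t: 2.6
eef_pos: [0.5628, 0.1969, 0.2612]
tool_rot: [-0.0, 0.983, 0.184, -0.0]
contact_force: [-0.1, 0.8, 0.1]
grip_width: -0.0001
```

```bash
python3 go.py d -205 0 120
```

```text
t 2.6 pos [0.5628 0.1969 0.2612] dock [ 230.  -113.3  261.2] yaw_x 21.19 tz [-0.  0. -1.] F [-0.1  0.8  0.1] w -0.0001
target [ 0.6094 -0.2502  0.12  ] shift mm [-118.1  433.8  141. ] radius 0.6587794719554304
turn to x=20.55: 0.64
```

apply_moves(plan=[{"xyz": [-118, 434, 0], "turn": 0.6}, {"xyz": [-118, 434, 0], "turn": 0.6}, {"xyz": [-118, 434, 0], "turn": 0.6}, {"xyz": [-118, 434, 0], "turn": 0.6}, {"xyz": [-118, 434, 0], "turn": 0.6}, {"xyz": [-118, 434, 0], "turn": 0.6}, {"xyz": [-118, 434, 0], "turn": 0.6}, {"xyz": [-118, 434, 0], "turn": 0.6}, {"xyz": [-118, 434, 0], "turn": 0.6}, {"xyz": [-118, 434, 0], "turn": 0.6}, {"xyz": [-118, 434, 0], "turn": 0.6}, {"xyz": [-118, 434, 141], "turn": 0.6}, {"xyz": [-118, 434, 141], "turn": 0.6}, {"xyz": [-118, 434, 141], "turn": 0.6}, {"xyz": [-118, 434, 141], "turn": 0.6}, {"xyz": [-118, 434, 141], "turn": 0.6}])

```text
t: 3.93
eef_pos: [0.608, -0.2455, 0.115]
tool_rot: [-0.003, 0.983, 0.181, -0.004]
contact_force: [-0.6, -0.7, 0.7]
grip_width: -0.0001
```

```bash
python3 go.py d -200 0 37;python3 - <<'E'
from h import *
import cv2
im=camera("wrist");cv2.imwrite("pics/w1.png",im[:,:,::-1]);
im=camera("scene");cv2.imwrite("pics/s1.png",cv2.resize(im[180:310,180:400,::-1],None,fx=3.6,fy=3.6))
print(camera_params("wrist"))
E
```

```text
t 3.93 pos [ 0.608  -0.2455  0.115 ] dock [-200.1   -0.3  115. ] yaw_x 20.87 tz [-0.008  0.004 -1.   ] F [-0.6 -0.7  0.7] w -0.0001
target [ 0.6077 -0.2455  0.037 ] shift mm [ 0.2  0.4 78. ] radius 0.6553882038075776
turn to x=20.55: 0.32
{'fx': 371.64829954431775, 'fy': 371.64829954431775, 'cx': 318.62550171176684, 'cy': 243.9035619879605, 'tool_from_camera': array([[ 9.99999656e-01, -3.63769668e-05,  8.28083855e-04,
        -1.54566972e-05],
       [-2.05714623e-04,  9.56887848e-01,  2.90457577e-01,
        -7.27275767e-02],
       [-8.02949343e-04, -2.90457648e-01,  9.56887512e-01,
        -1.42401559e-01],
       [ 0.00000000e+00,  0.00000000e+00,  0.00000000e+00,
         1.00000000e+00]])}
```

View pics/w1.png

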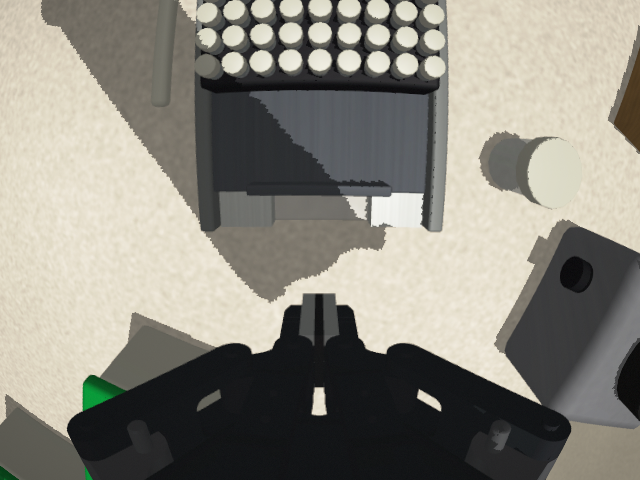

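View pics/s1.png

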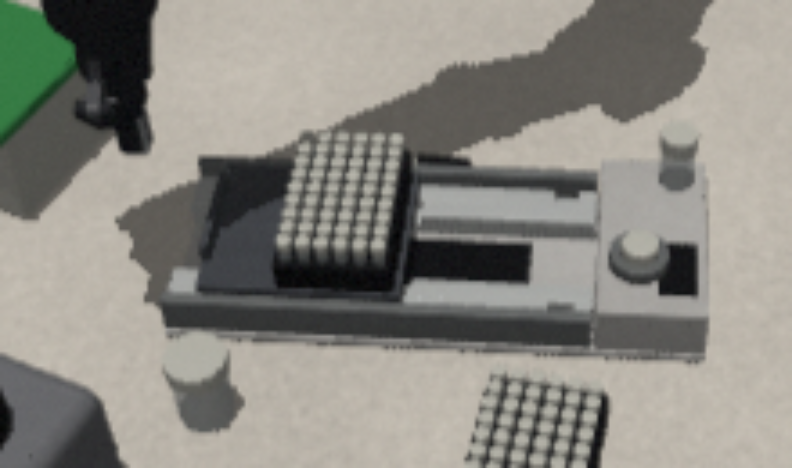

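apply_moves(plan=[{"xyz": [0, 0, 30], "turn": 0}, {"xyz": [0, 0, 55], "turn": 0}, {"xyz": [0, 0, 70], "turn": 0}, {"xyz": [0, 0, 78], "turn": 0}, {"xyz": [0, 0, 78], "turn": 0}, {"xyz": [0, 0, 78], "turn": 0}, {"xyz": [0, 0, 78], "turn": 0}])

```text
t: 4.62
eef_pos: [0.6115, -0.2508, 0.0441]
tool_rot: [0.001, 0.984, 0.179, 0.001]
contact_force: [-0.2, 0.1, 0.8]
grip_width: 0.0002
```

```bash
python3 go.py d -165 0 37;python3 - <<'E'
from h import *
import cv2
im=camera("wrist");cv2.imwrite("pics/w2.png",im[:,:,::-1]);
E
```

```text
t 4.62 pos [ 0.6115 -0.2508  0.0441] dock [-206.3   -1.7   44.1] yaw_x 20.66 tz [ 0.003 -0.001 -1.   ] F [-0.2  0.1  0.8] w 0.0002
target [ 0.5954 -0.2127  0.037 ] shift mm [ -1.7 -41.4   7. ] radius 0.6322474458879619
turn to x=20.55: 0.11
```

View pics/w2.png

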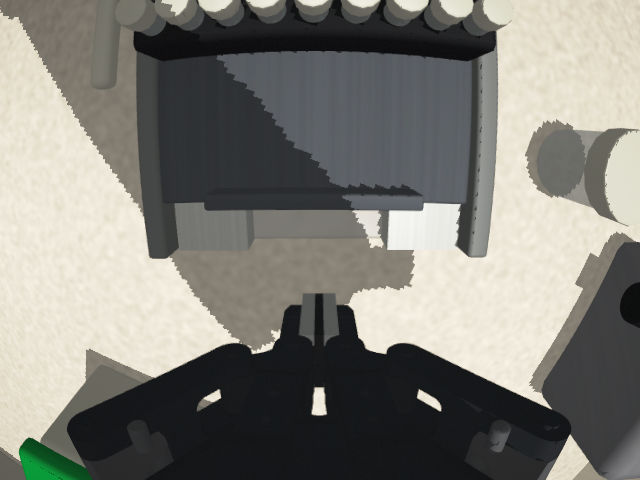

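apply_moves(plan=[{"xyz": [-1.7, -5, 7], "turn": 0.1}, {"xyz": [-1.7, -12, 7], "turn": 0.1}, {"xyz": [-1.7, -18, 7], "turn": 0.1}, {"xyz": [-1.7, -24, 7], "turn": 0.1}, {"xyz": [-1.7, -28, 7], "turn": 0.1}, {"xyz": [-1.7, -30, 7], "turn": 0.1}, {"xyz": [-1.7, -30, 7], "turn": 0.1}, {"xyz": [-1.7, -30, 7], "turn": 0.1}, {"xyz": [-1.7, -30, 7], "turn": 0.1}])

```text
t: 5.42
eef_pos: [0.5982, -0.2232, 0.0354]
tool_rot: [0.0, 0.984, 0.178, 0.0]
contact_force: [0.1, -0.4, 0.6]
grip_width: 0.0002
```

```bash
python3 go.py d -100 0 37
```

```text
t 5.42 pos [ 0.5982 -0.2232  0.0354] dock [-175.8    1.    35.4] yaw_x 20.54 tz [ 0. -0. -1.] F [ 0.1 -0.4  0.6] w 0.0002
target [ 0.5726 -0.1519  0.037 ] shift mm [  1.  -75.8  -1.6] radius 0.5923679583629261
turn to x=20.55: -0.01
```

apply_moves(plan=[{"xyz": [0.5, -3, 0], "turn": 0}, {"xyz": [1, -6, -1], "turn": 0}, {"xyz": [1, -9, -1], "turn": 0}, {"xyz": [1, -12, -1], "turn": 0}, {"xyz": [1, -16, -1], "turn": 0}, {"xyz": [1, -20, -1], "turn": 0}, {"xyz": [1, -24, -1], "turn": 0}, {"xyz": [1, -28, -1], "turn": 0}, {"xyz": [1, -32, -1], "turn": 0}, {"xyz": [1, -36, -1], "turn": 0}, {"xyz": [1, -40, -1], "turn": 0}, {"xyz": [1, -44, -1], "turn": 0}, {"xyz": [1, -48, -1], "turn": 0}, {"xyz": [1, -52, -1], "turn": 0}, {"xyz": [1, -56, -1], "turn": 0}, {"xyz": [1, -60, -1], "turn": 0}, {"xyz": [1, -63, -1], "turn": 0}, {"xyz": [1, -65, -1], "turn": 0}, {"xyz": [1, -65, -1], "turn": 0}])

```text
t: 7.0
eef_pos: [0.576, -0.1608, 0.0363]
tool_rot: [-0.0, 0.984, 0.179, -0.0]
contact_force: [1.0, -0.7, -0.9]
grip_width: 0.0001
```

```bash
python3 go.py d -41 0 36;python3 - <<'E'
from h import *
import cv2
im=camera("wrist");cv2.imwrite("pics/w3.png",im[:,:,::-1]);
im=camera("scene");cv2.imwrite("pics/s3.png",cv2.resize(im[180:310,180:400,::-1],None,fx=3.6,fy=3.6))
E
```

```text
t 7.0 pos [ 0.576  -0.1608  0.0363] dock [-1.096e+02 -1.000e-01  3.630e+01] yaw_x 20.59 tz [-0.     0.001 -1.   ] F [ 1.  -0.7 -0.9] w 0.0001
target [ 0.5519 -0.0966  0.036 ] shift mm [  0.  -68.6   0.4] radius 0.560256010529093
turn to x=20.55: 0.04
```

View pics/w3.png

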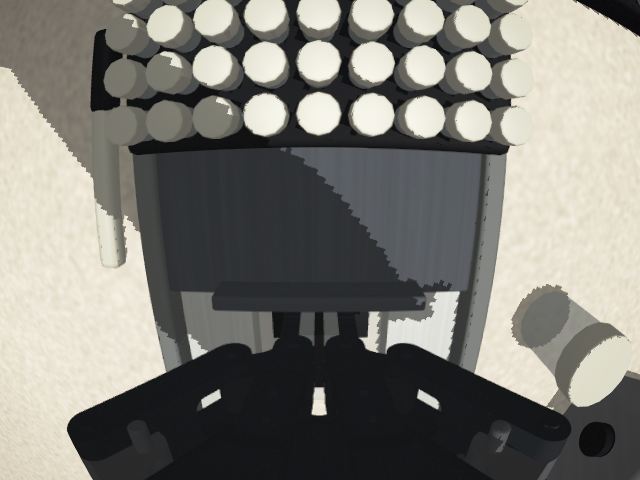

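View pics/s3.png

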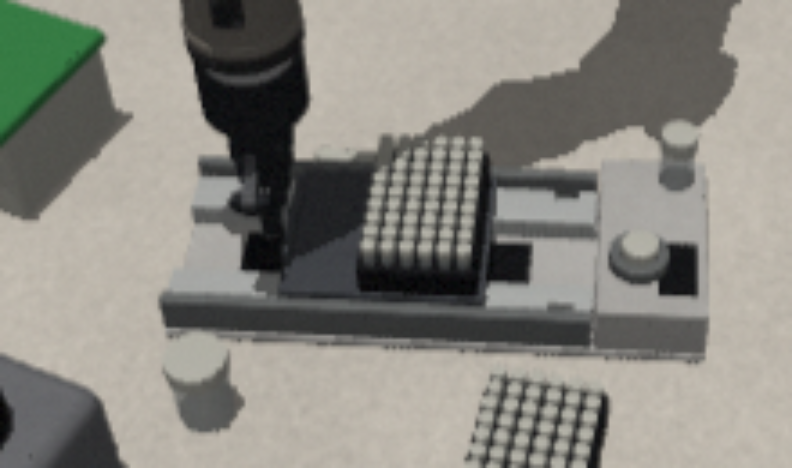

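apply_moves(plan=[{"xyz": [0, -3, 0], "turn": 0}, {"xyz": [0, -7, 0], "turn": 0}, {"xyz": [0, -11, 0], "turn": 0}, {"xyz": [0, -15, 0], "turn": 0}, {"xyz": [0, -19, 0], "turn": 0}, {"xyz": [0, -23, 0], "turn": 0}, {"xyz": [0, -27, 0], "turn": 0}, {"xyz": [0, -31, 0], "turn": 0}, {"xyz": [0, -35, 0], "turn": 0}, {"xyz": [0, -39, 0], "turn": 0}, {"xyz": [0, -43, 0], "turn": 0}, {"xyz": [0, -46, 0], "turn": 0}, {"xyz": [0, -49, 0], "turn": 0}, {"xyz": [0, -51, 0], "turn": 0}, {"xyz": [0, -53, 0], "turn": 0}, {"xyz": [0, -54, 0], "turn": 0}, {"xyz": [0, -54, 0], "turn": 0}, {"xyz": [0, -54, 0], "turn": 0}])

```text
t: 8.6
eef_pos: [0.5571, -0.1107, 0.0363]
tool_rot: [-0.0, 0.984, 0.179, -0.0]
contact_force: [0.1, -2.2, -0.5]
grip_width: 0.0001
```

```bash
python3 go.py d -41 0 36;python3 - <<'E'
from h import *
import cv2
im=camera("wrist");cv2.imwrite("pics/w4.png",im[:,:,::-1]);
E
```

```text
t 8.6 pos [ 0.5571 -0.1107  0.0363] dock [-56.    0.   36.3] yaw_x 20.57 tz [-0.     0.001 -1.   ] F [ 0.1 -2.2 -0.5] w 0.0001
target [ 0.5519 -0.0966  0.036 ] shift mm [  0.  -15.    0.3] radius 0.560256010529093
turn to x=20.55: 0.02
```

View pics/w4.png

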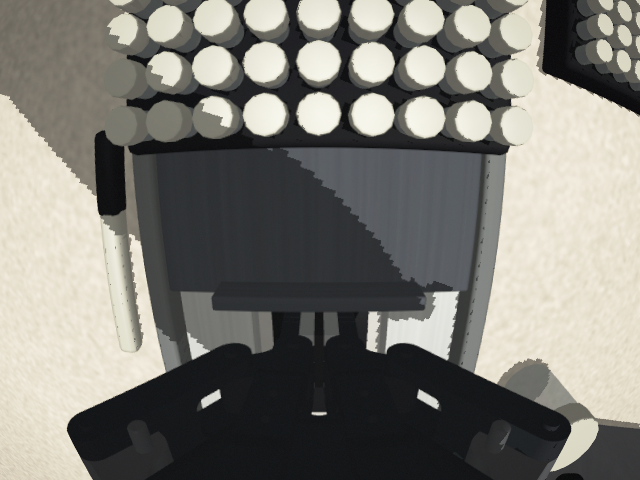

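apply_moves(plan=[{"xyz": [0, -1.5, 0], "turn": 0}, {"xyz": [0, -3, 0], "turn": 0}, {"xyz": [0, -4.5, 0], "turn": 0}, {"xyz": [0, -6, 0], "turn": 0}, {"xyz": [0, -7, 0], "turn": 0}, {"xyz": [0, -8, 0], "turn": 0}, {"xyz": [0, -9, 0], "turn": 0}, {"xyz": [0, -10, 0], "turn": 0}, {"xyz": [0, -11, 0], "turn": 0}, {"xyz": [0, -11, 0], "turn": 0}, {"xyz": [0, -11, 0], "turn": 0}])

```text
t: 9.57
eef_pos: [0.5532, -0.1005, 0.0363]
tool_rot: [-0.0, 0.984, 0.179, -0.0]
contact_force: [0.2, -2.4, -1.2]
grip_width: -0.0
```

```bash
python3 go.py d -41 0 36;python3 - <<'E'
from h import *
import cv2
im=camera("wrist");cv2.imwrite("pics/w5.png",im[:,:,::-1]);
E
```

```text
t 9.57 pos [ 0.5532 -0.1005  0.0363] dock [-45.1   0.1  36.3] yaw_x 20.57 tz [-0.  0. -1.] F [ 0.2 -2.4 -1.2] w -0.0
target [ 0.5519 -0.0966  0.036 ] shift mm [ 0.1 -4.1  0.3] radius 0.560256010529093
turn to x=20.55: 0.02
```

View pics/w5.png

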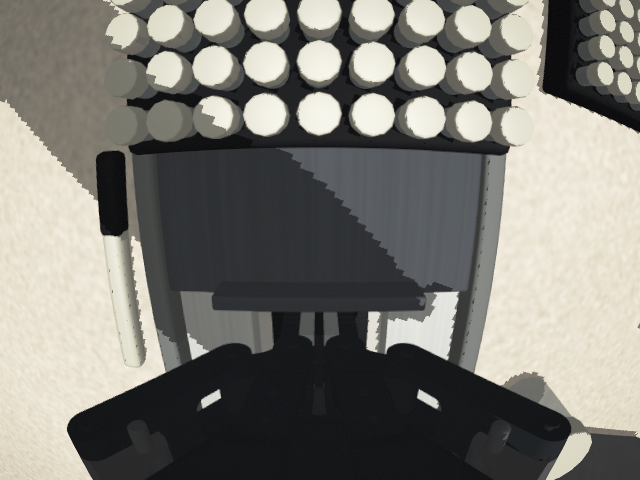

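Not dropped yet; continue in small steps.

apply_moves(plan=[{"xyz": [0, -0.5, 0], "turn": 0}, {"xyz": [0, -1, 0], "turn": 0}, {"xyz": [0, -1.5, 0], "turn": 0}, {"xyz": [0, -2, 0], "turn": 0}, {"xyz": [0, -2.5, 0], "turn": 0}, {"xyz": [0, -3, 0], "turn": 0}, {"xyz": [0, -3, 0], "turn": 0}, {"xyz": [0, -3, 0], "turn": 0}])

```text
t: 10.28
eef_pos: [0.5521, -0.0975, 0.0362]
tool_rot: [-0.0, 0.984, 0.179, -0.0]
contact_force: [-0.0, -1.7, -0.5]
grip_width: -0.0001
```

```bash
python3 go.py d -41 0 36;python3 - <<'E'
from h import *
import cv2
im=camera("wrist");cv2.imwrite("pics/w6.png",im[:,:,::-1]);
E
```

```text
t 10.28 pos [ 0.5521 -0.0975  0.0362] dock [-41.9   0.1  36.2] yaw_x 20.58 tz [-0.001  0.001 -1.   ] F [-0.  -1.7 -0.5] w -0.0001
target [ 0.5519 -0.0966  0.036 ] shift mm [ 0.1 -0.9  0.2] radius 0.560256010529093
turn to x=20.55: 0.03
```

View pics/w6.png

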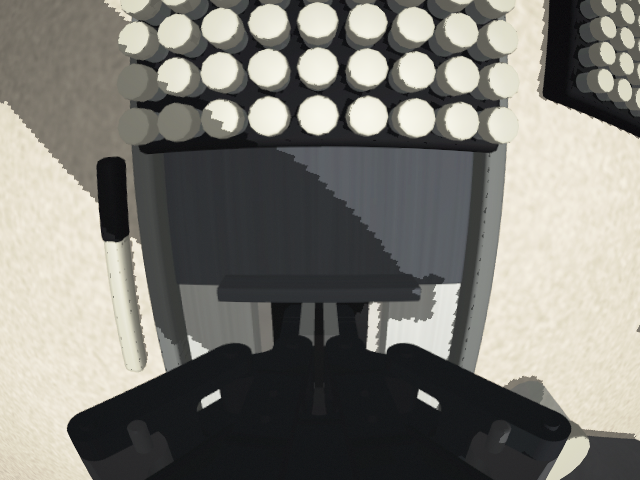

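apply_moves(plan=[{"xyz": [0, 5, 0], "turn": 0}, {"xyz": [0, 15, 0], "turn": 0}, {"xyz": [0, 25, 0], "turn": 0}, {"xyz": [0, 30, 0], "turn": 0}, {"xyz": [0, 30, -30], "turn": 0}, {"xyz": [0, 30, -65], "turn": 0}, {"xyz": [0, 30, -100], "turn": 0}, {"xyz": [0, 30, -125], "turn": 0}, {"xyz": [0, 30, -125], "turn": 0}])

```text
t: 11.08
eef_pos: [0.5662, -0.128, 0.1667]
tool_rot: [0.001, 0.984, 0.178, 0.004]
contact_force: [0.2, 0.1, -0.4]
grip_width: -0.0
```

```bash
python3 go.py d 160 -30 110;python3 - <<'E'
from h import *
import cv2
im=camera("wrist");cv2.imwrite("pics/w7.png",im[:,:,::-1]);
im=camera("scene");cv2.imwrite("pics/s7.png",cv2.resize(im[180:310,200:400,::-1],None,fx=4,fy=4))
im=camera("top");cv2.imwrite("pics/t7.png",cv2.resize(im[140:320,220:460,::-1],None,fx=3.3,fy=3.3))
E
```

```text
t 11.08 pos [ 0.5662 -0.128   0.1667] dock [-75.4  -2.4 166.7] yaw_x 20.47 tz [ 0.009 -0.001 -1.   ] F [ 0.2  0.1 -0.4] w -0.0
target [0.5094 0.1021 0.11  ] shift mm [  26.8 -235.6   56. ] radius 0.5195402399210325
turn to x=20.55: -0.08
```

View pics/w7.png

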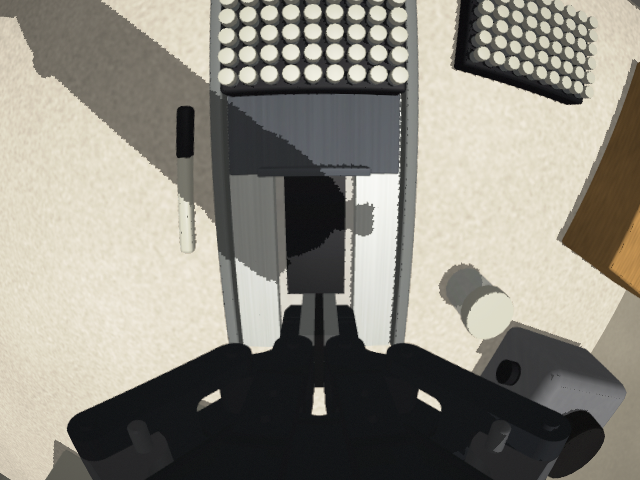

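View pics/s7.png

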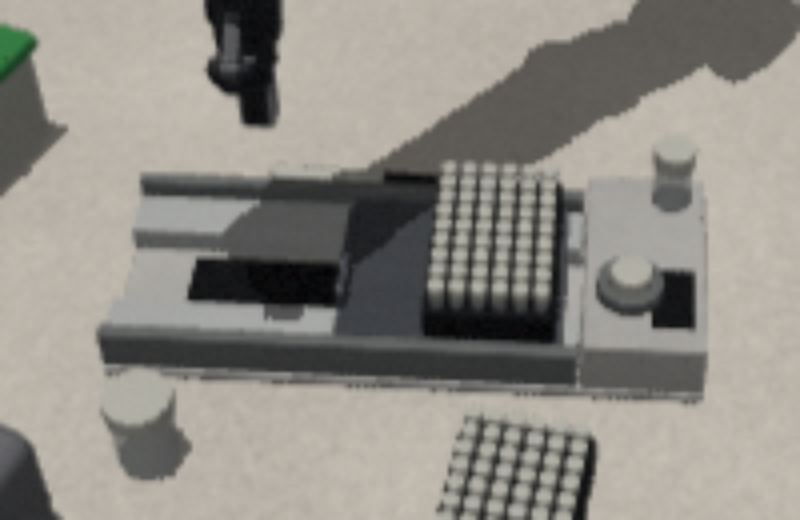

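View pics/t7.png

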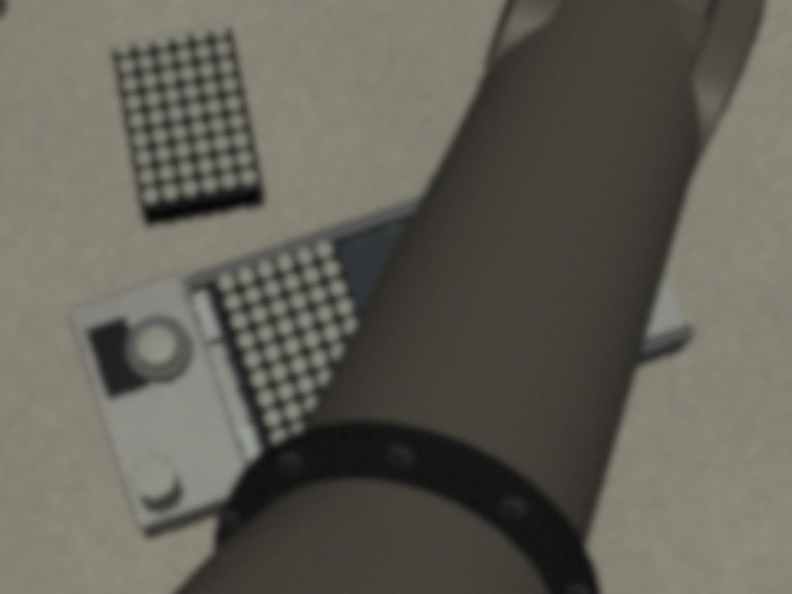

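apply_moves(plan=[{"xyz": [4, -30, 0], "turn": 0}, {"xyz": [8, -60, 0], "turn": 0}, {"xyz": [15, -95, 0], "turn": 0}, {"xyz": [20, -130, 0], "turn": 0}, {"xyz": [27, -160, 20], "turn": 0}, {"xyz": [27, -180, 40], "turn": 0}, {"xyz": [27, -185, 45], "turn": 0}, {"xyz": [27, -185, 45], "turn": 0}, {"xyz": [27, -185, 45], "turn": 0}, {"xyz": [27, -185, 45], "turn": 0}, {"xyz": [27, -185, 45], "turn": 0}, {"xyz": [27, -185, 45], "turn": 0}])

```text
t: 12.23
eef_pos: [0.524, 0.0553, 0.117]
tool_rot: [0.0, 0.984, 0.177, 0.001]
contact_force: [-0.4, -0.5, 0.2]
grip_width: 0.0
```

```bash
python3 go.py d 160 -30 90;python3 - <<'E'
from h import *
from scipy.spatial.transform import Rotation as R
import cv2
s=sense();im=camera("wrist");cv2.imwrite("pics/w8.png",im[:,:,::-1])
cp=camera_params("wrist")
w=s["tool_rot"];M=R.from_quat([w[1],w[2],w[3],w[0]]).as_matrix()
for t,z in(("scan_top",.074),):
    for p in pinpoint("wrist",t)[:2]:
        u=np.array(p["location"]);d=(u-[cp["cx"],cp["cy"]])/cp["fx"];th=np.linalg.norm(d)
        ray=np.r_[np.sin(th)*d/th,np.cos(th)]
        T=cp["tool_from_camera"];o=s["eef_pos"]+M@T[:3,3];r=M@T[:3,:3]@ray
        print(u,p["confidence"],(o+r*(z-o[2])/r[2]).round(4))
im=camera("scene");cv2.imwrite("pics/s8.png",cv2.resize(im[180:310,200:400,::-1],None,fx=4,fy=4))
E
```

```text
t 12.23 pos [0.524  0.0553 0.117 ] dock [111.  -27.2 117. ] yaw_x 20.42 tz [ 0.001  0.    -1.   ] F [-0.4 -0.5  0.2] w 0.0
target [0.5094 0.1021 0.09  ] shift mm [  2.7 -49.   27. ] radius 0.5195402399210325
turn to x=20.55: -0.13
[323.1 183.9] 0.66 [0.5096 0.101  0.074 ]
```

View pics/w8.png

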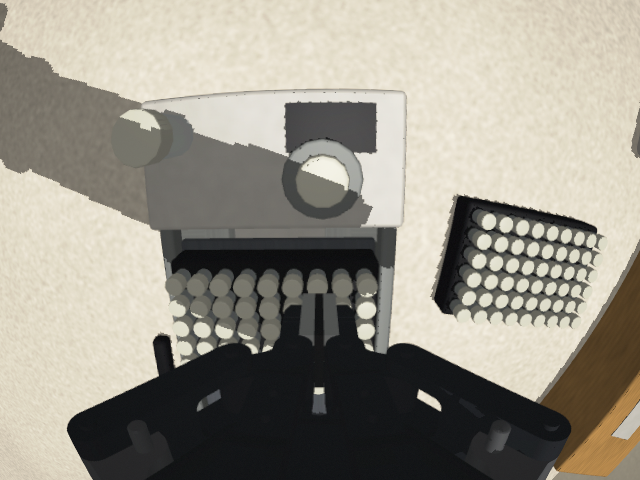

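View pics/s8.png

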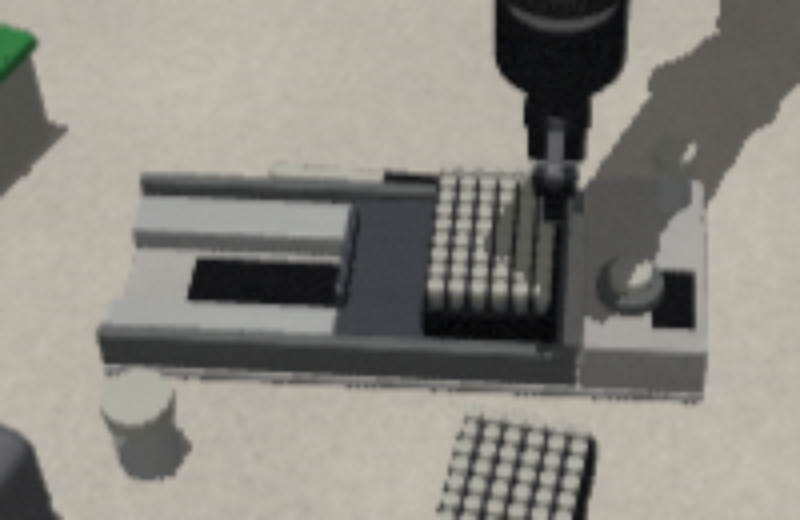

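```bash
python3 - <<'E'
from h import *
from scipy.spatial.transform import Rotation as R
import cv2
s=sense();cp=camera_params("wrist");Q=[0.53747,-0.05824,1.9294]
w=s["tool_rot"];M=R.from_quat([w[1],w[2],w[3],w[0]]).as_matrix();T=cp["tool_from_camera"]
im=cv2.imread("pics/w8.png")
for dz,col in((0,(0,0,255)),(8,(0,255,0))):
    # board front top edge; rack
    P=d2w(Q,[(45+75,y,18+16+dz) for y in np.linspace(-64,64,9)])
    p=(P-s["eef_pos"])@M; p=(p-T[:3,3])@T[:3,:3]
    th=np.arctan2(np.hypot(p[:,0],p[:,1]),p[:,2]);k=cp["fx"]*th/np.hypot(p[:,0],p[:,1])
    u=np.c_[p[:,0]*k+cp["cx"],p[:,1]*k+cp["cy"]];print(dz,u[[0,-1]].round(1))
    for a in u: cv2.circle(im,tuple(int(round(v)) for v in a),1,col,-1)
cv2.imwrite("pics/w8z.png",cv2.resize(im[200:300,140:420],None,fx=2.8,fy=2.8,interpolation=cv2.INTER_NEAREST))
E
```

```text
0 [[376.3 238.3]
 [180.3 238.8]]
8 [[378.2 241.9]
 [176.1 242.2]]
```

View pics/w8z.png

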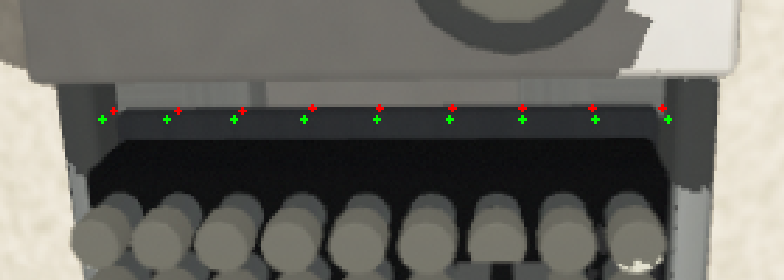

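apply_moves(plan=[{"xyz": [3, -20, 0], "turn": 0}, {"xyz": [3, -40, 5], "turn": 0}, {"xyz": [3, -48, 15], "turn": 0}, {"xyz": [3, -48, 25], "turn": 0}, {"xyz": [3, -48, 31], "turn": 0}, {"xyz": [3, -48, 31], "turn": 0}, {"xyz": [3, -48, 31], "turn": 0}, {"xyz": [3, -48, 31], "turn": 0}])

```text
t: 13.05
eef_pos: [0.5095, 0.1015, 0.0854]
tool_rot: [0.0, 0.984, 0.178, 0.0]
contact_force: [-0.4, 0.4, 0.2]
grip_width: 0.0
```

```bash
python3 go.py d 159.5 -30 67.5
```

```text
t 13.05 pos [0.5095 0.1015 0.0854] dock [159.4 -29.9  85.4] yaw_x 20.46 tz [ 0. -0. -1.] F [-0.4  0.4  0.2] w 0.0
target [0.5096 0.1016 0.0675] shift mm [ 0.1 -0.1 17.9] radius 0.5196205157566234
turn to x=20.55: -0.09
```

apply_moves(plan=[{"xyz": [0, 0, 4], "turn": 0}, {"xyz": [0, 0, 8], "turn": 0}, {"xyz": [0, 0, 11], "turn": 0}, {"xyz": [0, 0, 13], "turn": 0}, {"xyz": [0, 0, 15], "turn": 0}, {"xyz": [0, 0, 16.5], "turn": 0}, {"xyz": [0, 0, 17.5], "turn": 0}, {"xyz": [0, 0, 17.5], "turn": 0}, {"xyz": [0, 0, 17.5], "turn": 0}, {"xyz": [0, 0, 17.5], "turn": 0}])

```text
t: 13.88
eef_pos: [0.5092, 0.1025, 0.0681]
tool_rot: [-0.0, 0.984, 0.178, 0.0]
contact_force: [-2.0, -1.1, 5.8]
grip_width: -0.0002
```

```bash
python3 go.py d 159.5 -30 67.5
```

```text
t 13.88 pos [0.5092 0.1025 0.0681] dock [160.5 -30.   68.1] yaw_x 20.55 tz [ 0.  0. -1.] F [-2.  -1.1  5.8] w -0.0002
target [0.5096 0.1016 0.0675] shift mm [0.  1.  0.6] radius 0.5196205157566234
turn to x=20.55: 0.0
```

apply_moves(plan=[{"xyz": [0, 0, 0.7], "turn": 0}, {"xyz": [0, 0, 1.5], "turn": 0}, {"xyz": [0, 0, 1.5], "turn": 0}, {"xyz": [0, 0, 1.5], "turn": 0}])

```text
t: 14.22
eef_pos: [0.5093, 0.1025, 0.0678]
tool_rot: [-0.001, 0.984, 0.178, 0.0]
contact_force: [-6.1, -1.7, 21.1]
grip_width: 0.0002
```

Bottomed out at z≈67.8 mm with 21 N. Release and retreat upward.

apply_moves(plan=[{"xyz": [0, 0, -3], "turn": 0}, {"xyz": [0, 0, -8], "turn": 0}, {"xyz": [0, 0, -16], "turn": 0}, {"xyz": [0, 0, -35], "turn": 0}, {"xyz": [0, 0, -65], "turn": 0}, {"xyz": [0, 0, -90], "turn": 0}, {"xyz": [0, 40, -110], "turn": 0}, {"xyz": [0, 75, -110], "turn": 0}, {"xyz": [0, 75, -110], "turn": 0}, {"xyz": [0, 75, -110], "turn": 0}, {"xyz": [0, 75, -110], "turn": 0}, {"xyz": [0, 75, -110], "turn": 0}])

```text
t: 15.22
eef_pos: [0.5348, 0.0338, 0.1758]
tool_rot: [-0.0, 0.984, 0.179, -0.001]
contact_force: [0.2, -1.1, -0.4]
grip_width: 0.0004
```

```bash
python3 go.py;python3 - <<'E'
from h import *
import cv2
im=camera("wrist");cv2.imwrite("pics/w9.png",im[:,:,::-1])
im=camera("scene");cv2.imwrite("pics/s9.png",cv2.resize(im[180:310,200:400,::-1],None,fx=4,fy=4))
E
```

```text
t 15.22 pos [0.5348 0.0338 0.1758] dock [ 87.1 -29.8 175.8] yaw_x 20.66 tz [-0.001  0.    -1.   ] F [ 0.2 -1.1 -0.4] w 0.0004
```

View pics/w9.png

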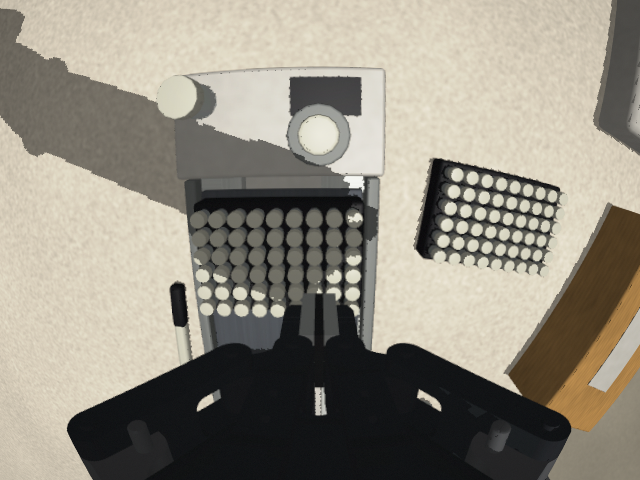

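View pics/s9.png

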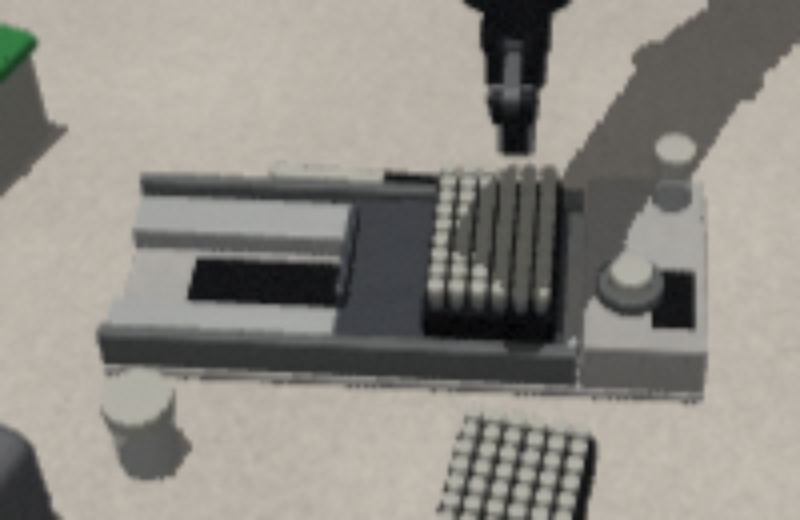

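The scene view shows the carrier unmoved at seat depth, with its lip at (345,250) in the zoomed picture. The button is up again at (632,270), the same place as before the press. The arm is clear, and the vial, marker, pot and spare rack are where they were.

```bash
python3 -c "
from bench import *
print(close_job())"
```

```text
the job is handed in; nothing more can be done
None
```

I pushed the carrier by its rear lip with the closed fingertips until it dropped into the notches. I then pressed the scan button to its stop, let it go, and handed the job in at about 15 s of the 50 s allowed.

- **Carrier:** The lip dropped about 8 mm in the wrist picture when the tool was about 1 mm short of the computed seat position. The projected front edge of the board matched the seated height, not the riding height, along its whole width. The force readings I took during the push stayed under 3 N. The drop and the level were judged from the pictures; there was no direct sensor reading of either.
- **Button:** It bottomed out with the tool at 67.8 mm, about 6 mm of travel, and the force rose to 21 N. The last pictures show it up again where it was before.
- **Other things:** In the last views the vial, marker, pot and spare rack were where they had been. I did not check the wash bottle, lidded box and beaker at the end; the arm never came near them at low height. The arm ended clear of everything, with no meaningful contact force.

None of my checks failed or disagreed, and no verdict was reported when I handed in.

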